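# Facing heads in order of size on their rail

## Task

Put the four tone-hole facing heads (steel discs with brass handles) away on the wooden rail, each standing upright and centred on its own ring, in order of disc size from the smallest beside the red cap to the largest beside the white cap. Leave the wax pot and the stone that stand among them where they are.

Things in the scene. Friction and masses are not known exactly. Their poses are not given: they have to be found in the camera images.
- head_26: Loose tone-hole facing head: a flat bright steel disc of diameter 26 mm and 10 mm thick lying on the surface, with a thin neck (11 mm diameter, up to z = 18 mm) and above it an upright round brass handle of 14 mm diameter from z = 18 to 52 mm, the same on all four heads. Origin: centre of the disc's underside; z up along the handle. Its weight varies, 0.04 to 0.25 kg.
- head_37: Loose tone-hole facing head: a flat bright steel disc of diameter 37 mm and 10 mm thick lying on the surface, with a thin neck (11 mm diameter, up to z = 18 mm) and above it an upright round brass handle of 14 mm diameter from z = 18 to 52 mm, the same on all four heads. Origin: centre of the disc's underside; z up along the handle. Its weight varies, 0.04 to 0.25 kg.
- head_48: Loose tone-hole facing head: a flat bright steel disc of diameter 48 mm and 10 mm thick lying on the surface, with a thin neck (11 mm diameter, up to z = 18 mm) and above it an upright round brass handle of 14 mm diameter from z = 18 to 52 mm, the same on all four heads. Origin: centre of the disc's underside; z up along the handle. Its weight varies, 0.04 to 0.25 kg.
- head_59: Loose tone-hole facing head: a flat bright steel disc of diameter 59 mm and 10 mm thick lying on the surface, with a thin neck (11 mm diameter, up to z = 18 mm) and above it an upright round brass handle of 14 mm diameter from z = 18 to 52 mm, the same on all four heads. Origin: centre of the disc's underside; z up along the handle. Its weight varies, 0.04 to 0.25 kg.
- rail: Fixed light wooden board, 80 x 370 mm, 14 mm thick, lying flat, with a 6 mm wide lip, 6 mm above the board, along its far edge. Four drawn black rings (66 mm across) in a row mark the places. Origin: underside, middle of the row; y along the row, x to the lip, z up (board x -37 to +43 mm). Ring centres at x = 0, y = -112.5, -37.5, 37.5, 112.5 mm; heads stand on its top, z = 14 mm.
- red_cap: Fixed red round plastic cap, 22 mm diameter, 14 mm high, on top of one end of the rail, 167 mm from its middle (either the +y or the -y end): it marks the small end. Origin: centre of its underside.
- white_cap: Fixed white round plastic cap of the same size on the other end of the rail: it marks the large end. Origin: centre of its underside.
- wax_pot: Bystander: small whitish pot with a white lid, 48 mm diameter, 39 mm high, loose among the heads. Origin: centre of its underside. Leave it where it is.
- stone: Bystander: dark brown rounded stone, 48 x 48 x 54 mm, loose among the heads. Origin: centre of its underside. Leave it where it is.
Not all that is in view belongs to the job. Leave any green or orange look-alike of the head_26 alone.

How it is judged:
At the end, for the whole second after the job is handed in: Each head stands upright (within 0.1 rad) on the rail's board, its centre within 12 mm of its ring's centre along and across the rail, discs growing from the red-cap end to the white-cap end (26, 37, 48, 59 mm), all at rest; the wax pot and the stone are within 30 mm of where they began (((y of red_cap in the frame of rail above 0 m and y of head_26 in the frame of rail between 0.1005 and 0.1245 m and y of head_37 in the frame of rail between 0.0255 and 0.0495 m and y of head_48 in the frame of rail between -0.0495 and -0.0255 m and y of head_59 in the frame of rail between -0.1245 and -0.1005 m) or (y of red_cap in the frame of rail below 0 m and y of head_26 in the frame of rail between -0.1245 and -0.1005 m and y of head_37 in the frame of rail between -0.0495 and -0.0255 m and y of head_48 in the frame of rail between 0.0255 and 0.0495 m and y of head_59 in the frame of rail between 0.1005 and 0.1245 m)) and x of head_26 in the frame of rail between -0.012 and 0.012 m and z of head_26 in the frame of rail between 0.01 and 0.019 m and angle between each of head_26, head_37, head_48, head_59's own z axis and vertical below 0.1 rad and linear speed of each of head_26, head_37, head_48, head_59 below 0.02 m/s and x of head_37 in the frame of rail between -0.012 and 0.012 m and z of head_37 in the frame of rail between 0.01 and 0.019 m and x of head_48 in the frame of rail between -0.012 and 0.012 m and z of head_48 in the frame of rail between 0.01 and 0.019 m and x of head_59 in the frame of rail between -0.012 and 0.012 m and z of head_59 in the frame of rail between 0.01 and 0.019 m and distance of each of wax_pot, stone from where it was at the start of the episode below 0.03 m); the robot touches nothing.
It fails at once if the wax pot is pushed away or tipped over (distance of wax_pot from where it was at the start of the episode above 0.03 m or angle between wax_pot's own z axis and vertical above 0.6 rad).
It fails at once if the stone is pushed away or tipped over (distance of stone from where it was at the start of the episode above 0.03 m or angle between stone's own z axis and vertical above 0.6 rad).
It also fails if it takes over 106 s, if anything falls off the work surface, if the arm or the gripper's body presses on something with over 40 N, if the wrist force passes 120 N, or if a joint passes its speed limit or range.

## Robot

A 7-joint arm with a two-finger parallel gripper is mounted at the origin on a cart in front of the work surface, level with it; the furniture and walls round the work are solid. World frame = base frame: x ahead of the robot, y to its left, z up, the work surface at z = 0. Lengths are in m, angles in rad, forces in N, time in s.
With the tool pointing down it reaches from about 0.4 to 0.75 m from the base axis. Payload 19.5 kg.
Tool frame: the origin (TCP) lies on the centre line of the jaws, within the pads' length; the fingertips stand ctrl.tip_extent ahead of it and the grasp point (between the pads) is the TCP (ctrl.tip_extent is the distance from the TCP to the fingertips, in m); z points along the fingers, x is the direction in which the jaws open and shut, and the axes are right-handed (so a half turn about z gives the same grasp; the last joint's range is limited). The gripper opens to 85 mm and grips with 20 to 120 N. Pads are 22 mm wide; open, the fingers measure 114 mm over their backs; the gripper's body (76 mm by 85 mm) begins 54 mm behind the grasp point. The pads swing forward as they close: fully open they stand 13 mm farther back than shut.
Start: joints at [-1.246, 0.707, -0.028, 1.485, 0.022, 0.951, -0.075], TCP at [0.206, 0.537, 0.223] pointing down, gripper open.
Joint ranges: [-2.71, 2.71], [-0.32, 2.16], [-1.57, 1.52], [0, 2.45], [-1.46, 4.6], [0, 2.02], [-2.83, 2.83]. Speed limits (rad/s): [1.89, 1.89, 2.57, 2.57, 3.01, 3.01, 3.01].

## Interface

Orientations are given as a unit quaternion [w, x, y, z].
In Python, from workcell import ctrl gives the robot as it stands.
- The arm moves only by the shell command python3 -m pendant 'ROWS' [OPENING] [FORCE]. ROWS is text: rows parted by semicolons, each of 6 numbers parted by spaces: the shift along the tool's x, y, z in mm, then the turn, a rotation vector about the tool's x, y, z in units of 10 degrees (1.0 is 10 degrees). A call has 1 to 10 rows; each row is the pose to reach, as a shift and turn from the pose measured when the call began, along the tool's axes at that moment; what a row does not reach only later rows make up. A row lasts 1/8 s, in which the tool goes at most 62.5 mm and 10.7 degrees, less where a joint would pass 70% of its speed; a pose out of reach is approached as far as the arm can. A call with a gripper value outside its range is refused whole. OPENING is the closure, from 0 (fully open) to 1 (shut), set as the call begins (- or left out, the last holds). The fingers move at their own pace and stop on an object; FORCE is the grip in N (left out, the last holds). Time passes only in rows, so rows that repeat a pose let the fingers close. It gives the time, the measured TCP pose, the force and the opening at its end, in the units of the state.
- ctrl.state(): the state, without advancing time (a new reading comes with each control period).
- ctrl.camera(name): name is "side" or "top"; returns the picture (420x560x3 uint8, red, green, blue); there is no depth.
- ctrl.camera_info(name): a dict with "vfov" (degrees; the focal length in pixels is half the picture's height over the tangent of half this angle, whatever the lens; pixels are square), "cx", "cy" (the principal point, pixels), "world_from_camera" (4x4, takes a point from camera to world coordinates). Camera axes: x right, y down, z forward; pixel columns grow to the right and rows downward; lengths in m; the calibration is good to about 2 mm. A picture is of the moment at which its call begins. camera_info takes no time and is no camera call.
- ctrl.finish_job(): hands the job in, once; it reports no verdict.
The state is a dict: "time": time; "joint_positions": joint angles; "joint_velocities": joint speeds; "joint_efforts": joint torques, N m; "position": TCP position; "eef_rot": TCP orientation; "ft_force": force on the tool from outside, world axes, zero at the start; "torque": the same for the moment, N m; "grip_width": opening from 0.0 (shut) to 1.0 (fully open).
Only numpy, scipy, OpenCV 4.12 (cv2) and the standard library are available. Lean on these libraries where they do the work, as an engineer would, in place of code of your own. Each camera call takes 0.05 s, during which the arm holds its last target.

## Working session

There is one attempt and no reset: what is moved stays moved. The work goes in short steps, Python scripts to look and compute and a shell command to move; the robot and the scene stay as the last step left them, time stands still between calls to the robot, and variables do not carry over. Pictures are saved under pics/ and viewed, and the job is handed in when it is done.

```bash
mkdir -p pics; ls; python3 - <<'E'
from workcell import ctrl
import cv2, numpy as np
np.set_printoptions(precision=4,suppress=True)
for n in("top","side"):
    i=ctrl.camera_info(n);print(n,i)
    cv2.imwrite(f"pics/{n}0.png",ctrl.camera(n)[:,:,::-1])
print(ctrl.state(),ctrl.tip_extent)
E
```

```text
pics
top {'vfov': 50.81488517858683, 'cx': 279.6092092945336, 'cy': 214.30822512757896, 'world_from_camera': array([[ 0.0088, -0.9954,  0.0958,  0.4503],
       [-0.9999, -0.0076,  0.0129,  0.0466],
       [-0.0121, -0.0959, -0.9953,  0.9042],
       [ 0.    ,  0.    ,  0.    ,  1.    ]])}
side {'vfov': 44.0772482520692, 'cx': 275.67451960000835, 'cy': 205.93639208648239, 'world_from_camera': array([[ 0.9237, -0.2171,  0.3156,  0.1861],
       [-0.3824, -0.4733,  0.7936, -0.862 ],
       [-0.0229, -0.8537, -0.5202,  0.6486],
       [ 0.    ,  0.    ,  0.    ,  1.    ]])}
{'time': 0.1, 'joint_positions': array([-1.2457,  0.7071, -0.0276,  1.4849,  0.022 ,  0.9509, -0.0755]), 'joint_velocities': array([-0.0028, -0.0019, -0.001 , -0.0016, -0.0015,  0.0003,  0.    ]), 'joint_efforts': array([  0.0014, -88.4319,   1.2362, -23.6462,   0.017 ,   0.005 ,
        -0.    ]), 'position': array([0.2061, 0.5365, 0.223 ]), 'eef_rot': array([ 0.0003,  0.8242,  0.5663, -0.0004]), 'ft_force': array([ 0.8037, -0.2352,  0.1135]), 'torque': array([0.0213, 0.0123, 0.0308]), 'grip_width': 1.0001707737382348} 0.019
```

View pics/top0.png

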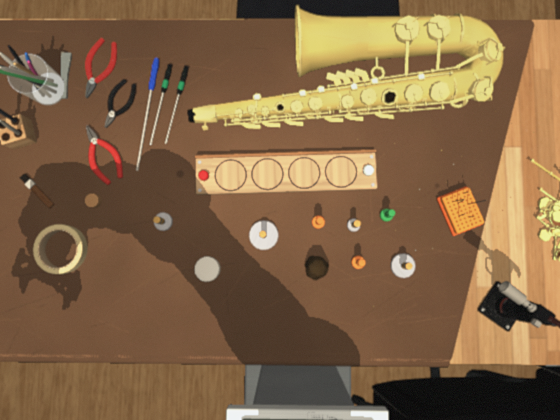

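View pics/side0.png

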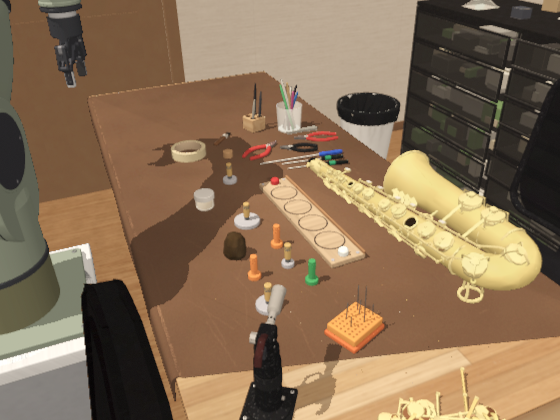

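```bash
cat > h.py <<'E'
import numpy as np, cv2
from workcell import ctrl
np.set_printoptions(precision=4,suppress=True)
def K(n):
    i=ctrl.camera_info(n); f=210/np.tan(np.radians(i["vfov"]/2)); return f,i["cx"],i["cy"],np.array(i["world_from_camera"])
def ray(n,u,v,z):
    f,cx,cy,T=K(n); d=T[:3,:3]@np.array([(u-cx)/f,(v-cy)/f,1]); o=T[:3,3]
    return o+d*(z-o[2])/d[2]
def proj(n,p):
    f,cx,cy,T=K(n); q=T[:3,:3].T@(np.array(p)-T[:3,3]); return np.array([f*q[0]/q[2]+cx,f*q[1]/q[2]+cy])
E
python3 - <<'E'
from h import *
im=cv2.imread("pics/top0.png"); c=im[140:290,130:430]
cv2.imwrite("pics/crop0.png",cv2.resize(c[:,:150],None,fx=5.3,fy=4*1.325/1.0*0.75/0.75*1.0 if 0 else 4,interpolation=cv2.INTER_CUBIC) if 0 else cv2.resize(c,(800,400),interpolation=cv2.INTER_CUBIC))
s=cv2.imread("pics/side0.png")[130:350,190:390]
cv2.imwrite("pics/crops.png",cv2.resize(s,(545,600),interpolation=cv2.INTER_CUBIC))
for nm,u,v,z in [("a163",163,221,.01),("263",263,235,.01),("354",354,225,.01),("403",403,265,.01),("pot",207,269,.039),("stone",317,267,.03),("red",204,175,.028),("white",369,170,.028),("r1",231,175,.014),("r4",341,171.5,.014),("o",319,222,.05),("o2",358,262,.05),("g",388,214,.05)]:
    print(nm,ray("top",u,v,z))
E
```

```text
a163 [0.5208 0.2954 0.01  ]
263 [0.494  0.0914 0.01  ]
354 [ 0.5157 -0.0925  0.01  ]
403 [ 0.4362 -0.1899  0.01  ]
pot [0.4255 0.1982 0.039 ]
stone [ 0.4311 -0.0164  0.03  ]
red [0.6129 0.2108 0.028 ]
white [ 0.6252 -0.1206  0.028 ]
r1 [0.6159 0.1581 0.014 ]
r4 [ 0.6245 -0.0663  0.014 ]
o [ 0.5181 -0.0187  0.05  ]
o2 [ 0.4418 -0.0935  0.05  ]
g [ 0.5347 -0.1522  0.05  ]
```

View pics/crop0.png

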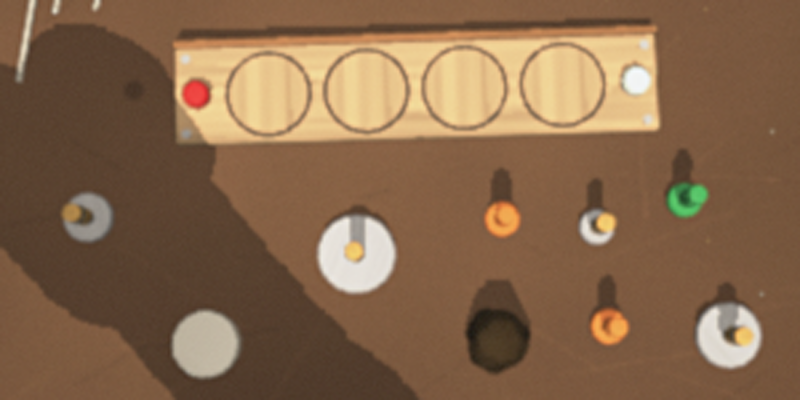

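View pics/crops.png

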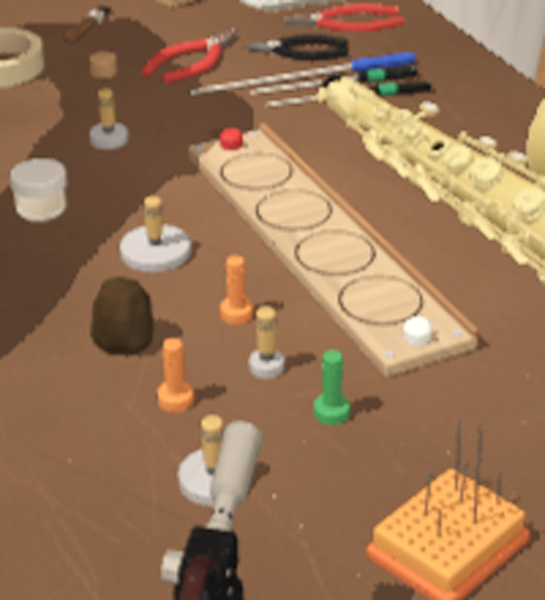

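```bash
python3 - <<'E'
from h import *
def cr(U,V): return (U+.5)/2.6667-.5+130,(V+.5)/2.6667-.5+140
for nm,d,t in [("26",(597,227),(606,223)),("37",(88,217),(72,213)),("48",(729,334),(744,336)),("59",(357,253),(354,251))]:
    a=ray("top",*cr(*d),.009);b=ray("top",*cr(*t),.052); print(nm,a[:2],b[:2],((a+b)/2)[:2])
rs=[ray("top",*cr(*p),.014)[:2] for p in [(268,93),(366,91),(464,88),(563,84)]]
print(np.array(rs)); y=np.array([112.5,37.5,-37.5,-112.5])/1e3
c=np.mean(rs,0); d=(np.array(rs)*y[:,None]).sum(0)/(y@y); print(c,d,np.linalg.norm(d)); d/=np.linalg.norm(d); print([c+d*q for q in y])
for r in [c+d*q for q in y]: print(proj("side",[*r,.014]))
for p in [(.516,-.0925),(.521,.295),(.436,-.19),(.494,.0914)]: print(proj("side",[*p,.052]),proj("side",[*p,.01]))
E
```

```text
26 [ 0.5162 -0.0918] [ 0.516  -0.0917] [ 0.5161 -0.0918]
37 [0.5208 0.2963] [0.5202 0.2961] [0.5205 0.2962]
48 [ 0.4363 -0.1903] [ 0.4356 -0.1896] [ 0.436 -0.19 ]
59 [0.4949 0.0903] [0.4942 0.0904] [0.4946 0.0904]
[[ 0.6168  0.1598]
 [ 0.6188  0.0847]
 [ 0.6216  0.0097]
 [ 0.6252 -0.0659]]
[0.6206 0.0471] [-0.0375  1.0029] 1.0035645528827277
[array([0.6164, 0.1595]), array([0.6192, 0.0846]), array([0.622 , 0.0096]), array([ 0.6248, -0.0653])]
[284.3626 191.6447]
[298.0882 205.8069]
[313.2011 221.4005]
[329.9229 238.6541]
[287.8899 243.1131] [288.1121 260.1033]
[229.2483 162.7679] [230.3647 177.18  ]
[268.6572 282.9658] [269.3484 300.8802]
[246.0415 202.0152] [247.0086 217.7713]
```

```bash
python3 -m pendant '0 0 0 0 0 1; 0 0 0 0 0 2' 0.5 60; python3 - <<'E'
from h import *
s=ctrl.state();print(s["eef_rot"],s["grip_width"])
E
```

```text
time: 0.35
position: [0.2061, 0.5364, 0.2227]
eef_rot: [0.001, 0.911, 0.412, -0.001]
ft_force: [-0.9, -0.3, 0.1]
grip_width: 0.609
[ 0.0005  0.9112  0.4119 -0.0006] 0.6088390437861285
```

```bash
python3 -m pendant '3 40 10 0 0 0.5; 7 90 20 0 0 1; 10 140 35 0 0 1.6; 13 185 50 0 0 2.2; 16 230 65 0 0 2.8; 20 275 80 0 0 3.4; 23 320 90 0 0 4; 26 360 98 0 0 4.5; 27.7 394.6 102.7 0 0 4.86; 27.7 394.6 102.7 0 0 4.86' 0.5 60; cat > d.py <<'E'
import sys
from h import *
from scipy.spatial.transform import Rotation as R
s=ctrl.state(); q=s["eef_rot"]; r=R.from_quat([q[1],q[2],q[3],q[0]])
t=np.array(list(map(float,sys.argv[1:4])))
print("pos",s["position"],"shift mm",r.inv().apply(t-s["position"])*1e3)
want=R.from_quat([1,0,0,0]); print("turn",np.degrees((r.inv()*want).as_rotvec())/10,"grip",s["grip_width"],"F",s["ft_force"])
E
python3 d.py .5205 .2962 .12;python3 d.py .5205 .2962 .038
```

```text
time: 1.6
position: [0.522, 0.294, 0.1195]
eef_rot: [0.001, 1.0, -0.002, -0.0]
ft_force: [-1.2, 0.3, -0.5]
grip_width: 0.504
pos [0.522  0.294  0.1195] shift mm [-1.5508 -2.1932 -0.4987]
turn [ 0.0171  0.0032 -0.0176] grip 0.5039504854356299 F [-1.1702  0.3208 -0.5112]
pos [0.522  0.294  0.1195] shift mm [-1.5055 -2.4384 81.501 ]
turn [ 0.0171  0.0032 -0.0176] grip 0.5039504854356299 F [-1.1702  0.3208 -0.5112]
```

```bash
python3 -m pendant '-1.5 -2.2 20 0 0 0; -1.5 -2.3 50 0 0 0; -1.5 -2.4 75 0 0 0; -1.5 -2.4 81.5 0 0 0; -1.5 -2.4 81.5 0 0 0'; python3 d.py .5205 .2962 .038; python3 - <<'E'
from h import *
a=ctrl.camera("side");cv2.imwrite("pics/s1.png",cv2.resize(a[100:250,130:330,::-1],(800,600),interpolation=cv2.INTER_CUBIC))
E
```

```text
time: 2.22
position: [0.5203, 0.2965, 0.0383]
eef_rot: [0.001, 1.0, -0.001, -0.0]
ft_force: [1.1, 0.7, 0.2]
grip_width: 0.5
pos [0.5203 0.2965 0.0383] shift mm [0.1997 0.2938 0.3488]
turn [ 0.0166  0.0038 -0.0142] grip 0.499982569296187 F [1.0849 0.6709 0.2167]
```

View pics/s1.png

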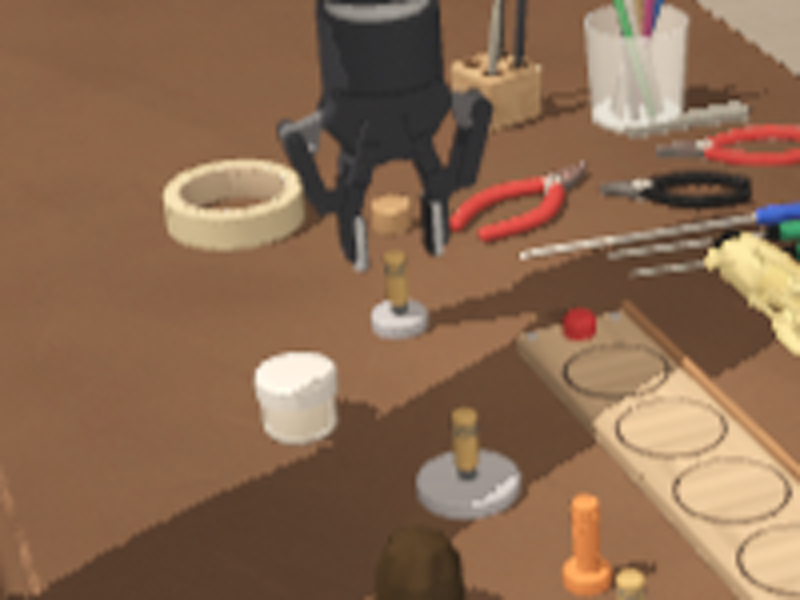

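```bash
python3 - <<'E'
from h import *
a=ctrl.camera("side");cv2.imwrite("pics/s2.png",cv2.resize(a[100:250,130:330,::-1],(800,600),interpolation=cv2.INTER_CUBIC))
a=ctrl.camera("top");cv2.imwrite("pics/t2.png",cv2.resize(a[150:300,70:270,::-1],(800,600),interpolation=cv2.INTER_CUBIC))
print(ctrl.state()["position"])
E
```

```text
[0.5208 0.2965 0.0389]
```

View pics/s2.png

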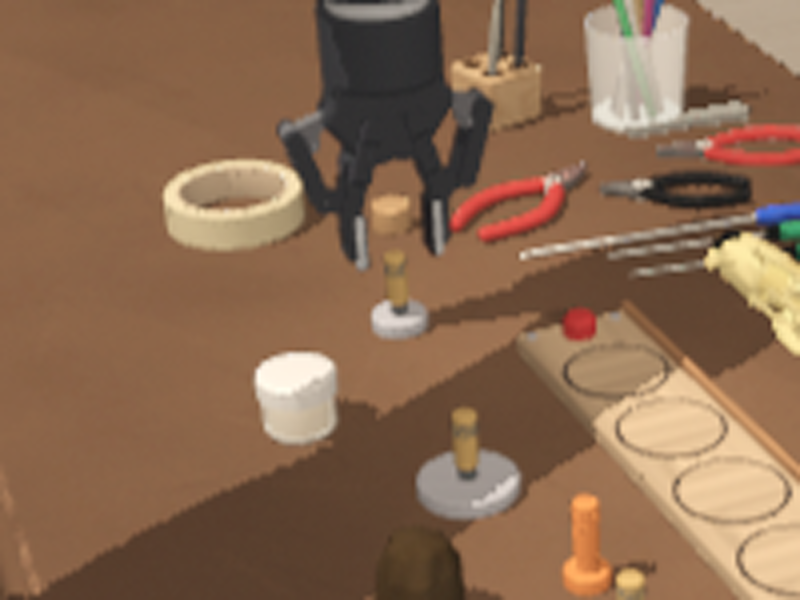

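View pics/t2.png

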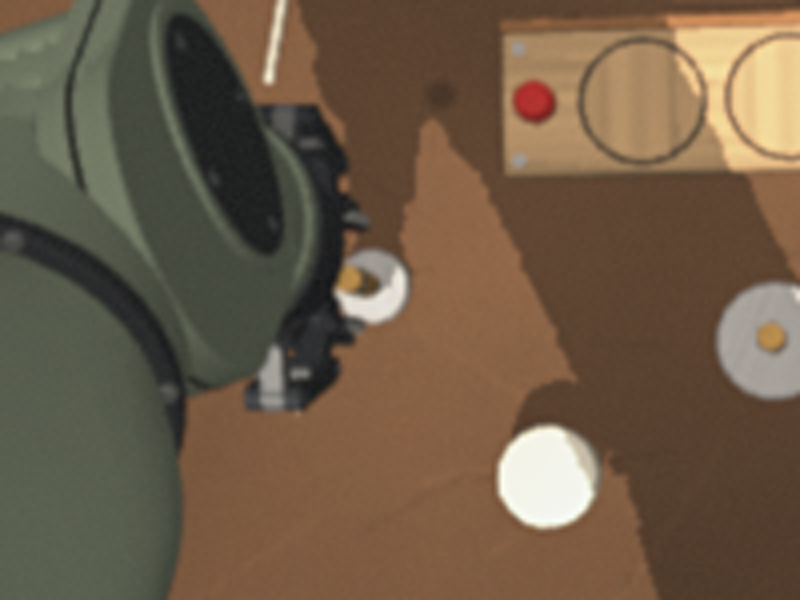

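```bash
python3 - <<'E'
from h import *
from scipy.optimize import least_squares
def tri(t,s):
    return least_squares(lambda p:np.r_[proj("top",p)-t,proj("side",p)-s],[.5,.1,.05]).__dict__ if 0 else least_squares(lambda p:np.r_[proj("top",p)-t,proj("side",p)-s],[.5,.1,.05])
def c(U,V,x0,y0): return np.array([(U+.5)/4-.5+x0,(V+.5)/4-.5+y0])
for nm,t,s in [("R tip",(358,219),(436,253)),("L tip",(353,330),(360,266)),("handle top",(351,280),(396,252))]:
    r=tri(c(*t,70,150),c(*s,130,100));print(nm,r.x,r.fun)
E
```

```text
R tip [0.549  0.2945 0.0463] [-0.2487  0.8063  1.1114 -0.1074]
L tip [0.4955 0.2942 0.0483] [-0.0757  0.2571  0.3528 -0.0201]
handle top [0.5198 0.2946 0.0529] [-0.0413  0.1373  0.1896 -0.0142]
```

```bash
python3 -m pendant '0 0 6 0 0 0; 0 0 6 0 0 0' 0.65; python3 - <<'E'
from h import *
a=ctrl.camera("side");cv2.imwrite("pics/s3.png",cv2.resize(a[120:195,180:280,::-1],(800,600),interpolation=cv2.INTER_CUBIC))
print(ctrl.state()["position"])
E
```

```text
time: 2.62
position: [0.5207, 0.2965, 0.0328]
eef_rot: [0.001, 1.0, -0.001, 0.0]
ft_force: [0.1, 0.4, -0.6]
grip_width: 0.348
[0.5207 0.2965 0.0329]
```

View pics/s3.png

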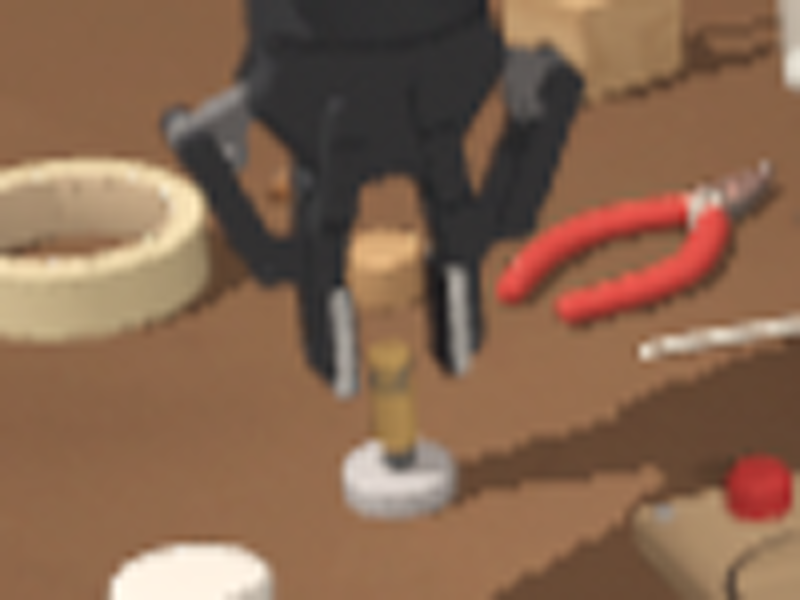

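```bash
python3 -m pendant '0 0 4 0 0 0; 0 0 8 0 0 0; 0 0 8 0 0 0'; python3 - <<'E'
from h import *
a=ctrl.camera("side");cv2.imwrite("pics/s4.png",cv2.resize(a[120:195,180:280,::-1],(800,600),interpolation=cv2.INTER_CUBIC))
print(ctrl.state()["position"],ctrl.state()["ft_force"])
E
```

```text
time: 3.05
position: [0.5206, 0.2963, 0.0245]
eef_rot: [0.001, 1.0, -0.001, -0.0]
ft_force: [-0.1, 0.1, -0.2]
grip_width: 0.353
[0.5207 0.2964 0.0247] [0.8404 0.4    0.3681]
```

View pics/s4.png

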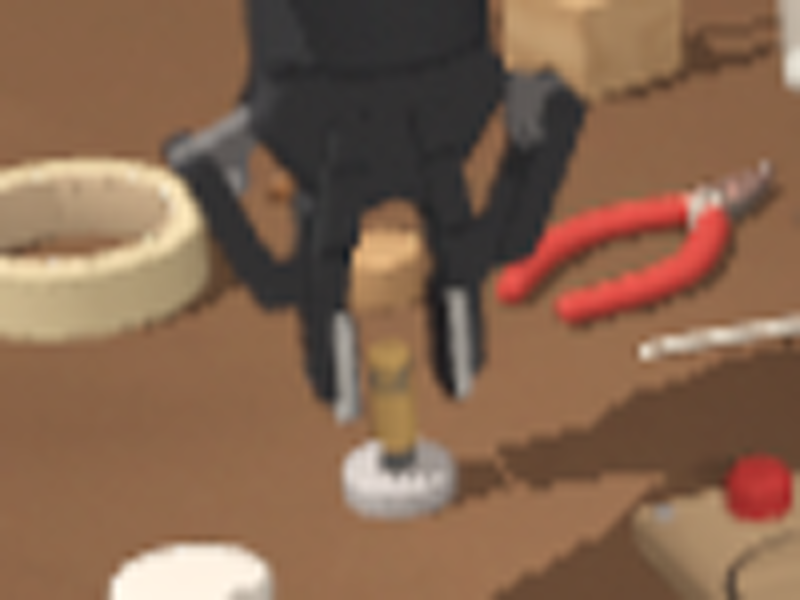

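```bash
python3 -m pendant '0 0 0 0 0 0; 0 0 0 0 0 0; 0 0 0 0 0 0; 0 0 0 0 0 0; 0 0 0 0 0 0' 1 60; python3 - <<'E'
from h import *
a=ctrl.camera("side");cv2.imwrite("pics/s5.png",cv2.resize(a[120:195,180:280,::-1],(800,600),interpolation=cv2.INTER_CUBIC))
print(ctrl.state()["position"],ctrl.state()["ft_force"])
E
```

```text
time: 3.72
position: [0.5207, 0.2964, 0.0247]
eef_rot: [0.001, 1.0, -0.001, 0.0]
ft_force: [-0.5, 0.9, 0.1]
grip_width: 0.136
[0.5207 0.2964 0.0247] [-0.0497  0.232  -1.2703]
```

View pics/s5.png

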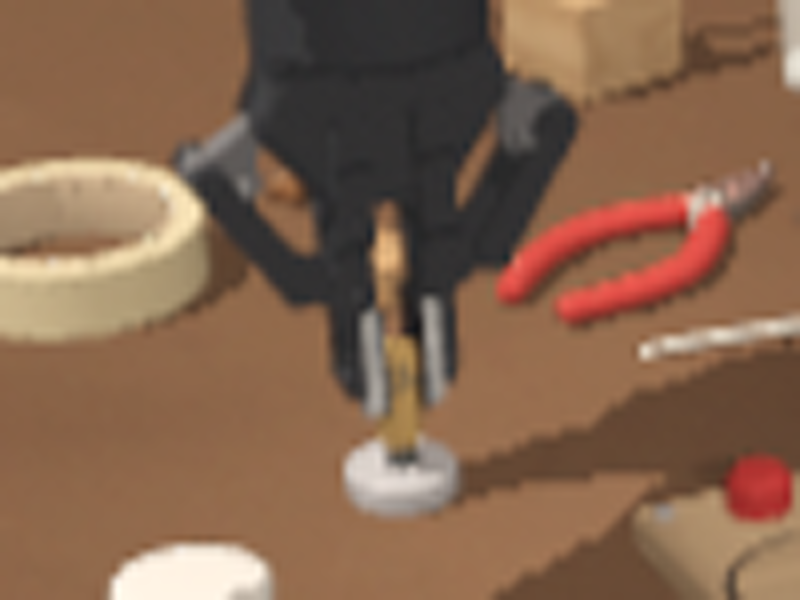

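```bash
python3 d.py .6192 .0846 .12; python3 d.py .6192 .0846 .0387
```

```text
pos [0.5207 0.2964 0.0247] shift mm [ 99.1472 211.7559 -94.7282]
turn [ 0.0146 -0.0003 -0.0161] grip 0.13444819820566764 F [-0.0497  0.232  -1.2703]
pos [0.5207 0.2964 0.0247] shift mm [ 99.1429 211.549  -13.4285]
turn [ 0.0146 -0.0003 -0.0161] grip 0.13444819820566764 F [-0.0497  0.232  -1.2703]
```

```bash
python3 -m pendant '0 0 -15 0 0 0; 0 0 -45 0 0 0; 10 20 -75 0 0 0; 25 55 -80 0 0 0; 45 95 -80 0 0 0; 65 140 -80 0 0 0; 85 180 -80 0 0 0; 96 205 -70 0 0 0; 99 211.7 -60 0 0 0; 99 211.7 -60 0 0 0'; python3 d.py .6192 .0846 .0392;  python3 - <<'E'
from h import *
a=ctrl.camera("side");cv2.imwrite("pics/s6.png",cv2.resize(a[120:270,230:430,::-1],(800,600),interpolation=cv2.INTER_CUBIC))
E
```

```text
time: 5.03
position: [0.6186, 0.085, 0.0851]
eef_rot: [0.001, 1.0, -0.001, -0.0]
ft_force: [0.8, -0.0, -1.2]
grip_width: 0.136
pos [0.6186 0.085  0.0851] shift mm [ 0.6175  0.291  45.8858]
turn [ 0.0132  0.005  -0.0158] grip 0.13590107827253856 F [ 0.8155 -0.0336 -1.1951]
```

View pics/s6.png

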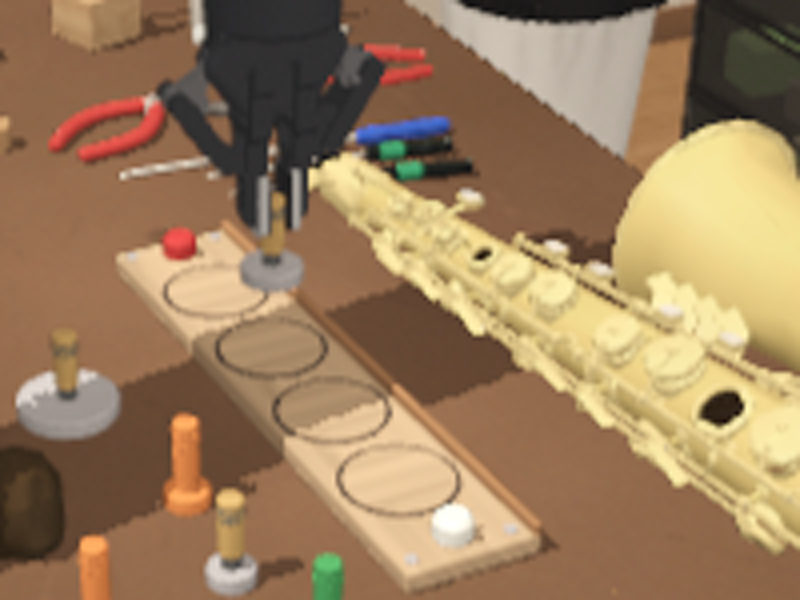

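Head 37 is held upright above ring 2 (disc at about (271,268) in the crop, ring centre at about (271,347)). Lowering.

```bash
python3 -m pendant '0.6 0.3 20 0 0 0; 0.6 0.3 36 0 0 0; 0.6 0.3 43 0 0 0; 0.6 0.3 45.5 0 0 0; 0.6 0.3 46 0 0 0'; python3 d.py .6192 .0846 .0387
```

```text
time: 5.7
position: [0.6194, 0.0853, 0.0396]
eef_rot: [0.001, 1.0, -0.001, 0.0]
ft_force: [0.1, 0.2, -0.6]
grip_width: 0.135
pos [0.6194 0.0853 0.0396] shift mm [-0.2332  0.7029  0.9457]
turn [ 0.0112 -0.0001 -0.0115] grip 0.13486275997221236 F [ 0.1137  0.1863 -0.5837]
```

```bash
python3 -m pendant '0 0.5 1 0 0 0; 0 0.5 1.3 0 0 0'; python3 -m pendant '0 0.5 1 0 0 0; 0 0.5 1 0 0 0; 0 0.5 1 0 0 0;0 0.5 -20 0 0 0;0 0.5 -60 0 0 0; 0 0.5 -82 0 0 0;0 0.5 -82 0 0 0' 0.6;  python3 - <<'E'
from h import *
a=ctrl.camera("side");cv2.imwrite("pics/s7.png",cv2.resize(a[120:270,230:430,::-1],(800,600),interpolation=cv2.INTER_CUBIC))
E
python3 d.py .4946 .0904 .122
```

```text
time: 5.95
position: [0.6196, 0.0847, 0.0387]
eef_rot: [0.001, 1.0, -0.001, 0.0]
ft_force: [-0.8, 0.3, 4.1]
grip_width: 0.136
time: 6.82
position: [0.6202, 0.0845, 0.1221]
eef_rot: [0.001, 1.0, -0.001, 0.001]
ft_force: [0.3, -0.2, -1.5]
grip_width: 0.399
pos [0.6197 0.0845 0.1208] shift mm [-125.0674   -5.6632   -1.3123]
turn [ 0.0096 -0.0065 -0.0118] grip 0.4036840893305223 F [ 0.082  -0.1494 -0.223 ]
```

View pics/s7.png

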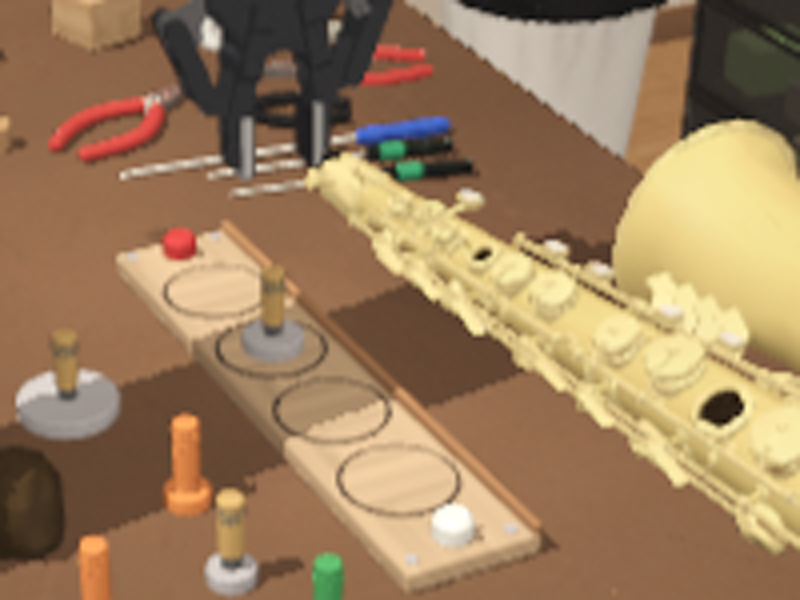

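```bash
python3 -m pendant '-35 -2 -1 0 0 0; -80 -4 -1 0 0 0; -115 -5.5 -1 0 0 0; -125 -5.7 10 0 0 0;-125 -5.7 40 0 0 0;-125 -5.7 65 0 0 0; -125 -5.7 75 0 0 0; -125 -5.7 75 0 0 0' 0.6;  python3 - <<'E'
from h import *
a=ctrl.camera("side");cv2.imwrite("pics/s8.png",cv2.resize(a[150:262,190:340,::-1],(800,600),interpolation=cv2.INTER_CUBIC))
E
python3 d.py .4946 .0904 .0235
```

```text
time: 7.88
position: [0.4944, 0.0902, 0.0453]
eef_rot: [0.001, 1.0, -0.001, -0.0]
ft_force: [0.1, 0.5, 0.1]
grip_width: 0.398
pos [0.4948 0.0903 0.046 ] shift mm [-0.2424 -0.1877 22.4512]
turn [ 0.0102 -0.0066 -0.012 ] grip 0.39717334787614617 F [ 0.1713  0.2406 -0.2151]
```

View pics/s8.png

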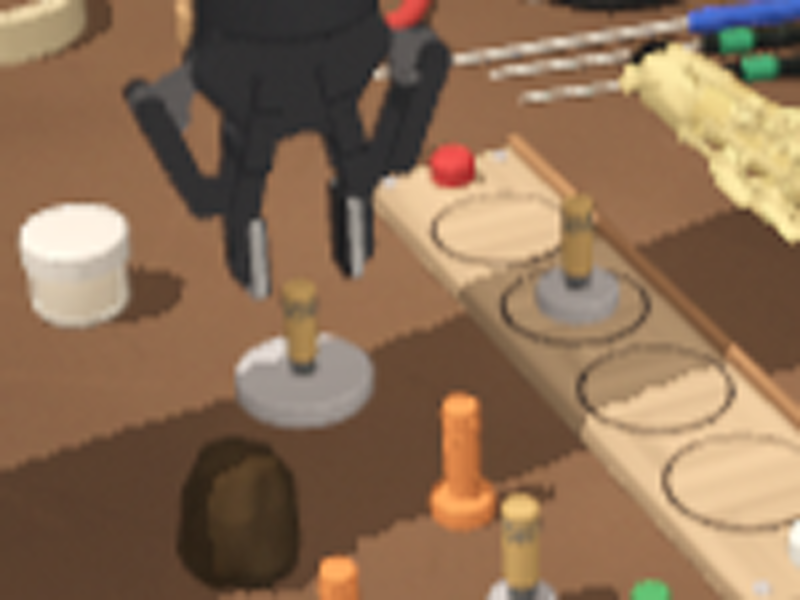

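Fingers straddle the handle of head 59 (handle top at (300,292), tips at about (258,292) and (353,270)). Lower and grip.

```bash
python3 -m pendant '0 0 10 0 0 0; 0 0 18 0 0 0; 0 0 22 0 0 0; 0 0 22 0 0 0'; python3 -m pendant '0 0 0 0 0 0; 0 0 0 0 0 0; 0 0 0 0 0 0; 0 0 0 0 0 0; 0 0 0 0 0 0' 1 80; python3 -m pendant '0 0 -15 0 0 0; 0 0 -40 0 0 0; 0 0 -75 0 0 0; 0 0 -80 0 0 0'; python3 - <<'E'
from h import *
a=ctrl.camera("side");cv2.imwrite("pics/s9.png",cv2.resize(a[130:260,190:360,::-1],(800,600),interpolation=cv2.INTER_CUBIC))
E
python3 d.py .6248 -.0653 .104
```

```text
time: 8.43
position: [0.4947, 0.0901, 0.0237]
eef_rot: [0.001, 1.0, -0.001, 0.0]
ft_force: [-0.5, -0.4, 0.9]
grip_width: 0.399
time: 9.05
position: [0.4946, 0.0902, 0.0238]
eef_rot: [0.001, 1.0, -0.001, 0.0]
ft_force: [-2.4, 0.1, 5.2]
grip_width: 0.127
time: 9.55
position: [0.4955, 0.0905, 0.1063]
eef_rot: [0.001, 1.0, -0.001, 0.002]
ft_force: [0.4, 0.4, -2.5]
grip_width: 0.13
pos [0.4952 0.0905 0.1056] shift mm [129.9157 155.527    2.1752]
turn [ 0.0073 -0.0176 -0.0117] grip 0.12962469721262992 F [ 0.2881 -0.6795 -0.7552]
```

View pics/s9.png

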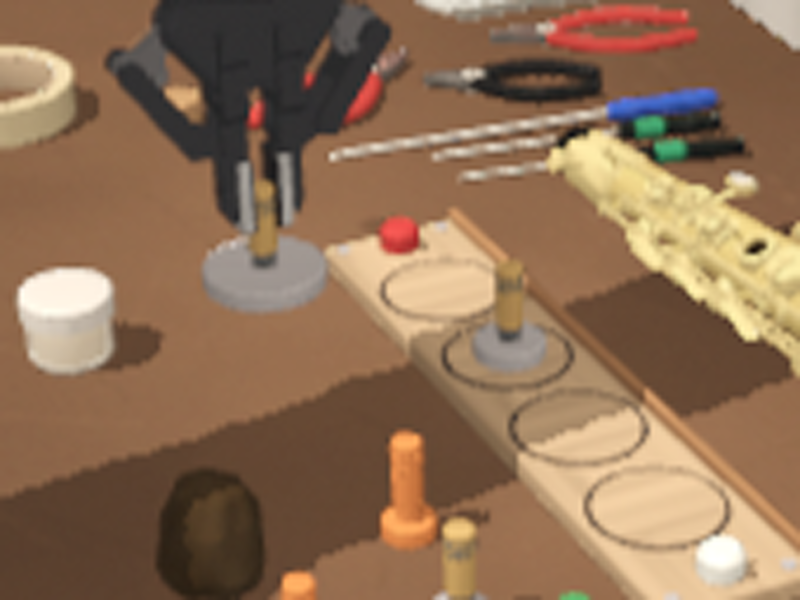

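```bash
python3 -m pendant '15 20 0 0 0 0; 45 55 0 0 0 0; 80 95 0 0 0 0; 110 130 0 0 0 0; 126 150 5 0 0 0; 130 155.5 20 0 0 0; 130 155.5 40 0 0 0; 130 155.5 55 0 0 0; 130 155.5 58 0 0 0'; python3 d.py .6248 -.0653 .0378;  python3 - <<'E'
from h import *
a=ctrl.camera("side");cv2.imwrite("pics/s10.png",cv2.resize(a[130:280,230:430,::-1],(800,600),interpolation=cv2.INTER_CUBIC))
E
```

```text
time: 10.72
position: [0.6243, -0.0647, 0.047]
eef_rot: [0.0, 1.0, -0.001, 0.001]
ft_force: [-0.8, 0.1, -2.4]
grip_width: 0.128
pos [ 0.6243 -0.0647  0.047 ] shift mm [0.4501 0.5759 9.1593]
turn [ 0.0052 -0.007  -0.0085] grip 0.12786796967814615 F [-0.7814  0.1187 -2.3815]
```

View pics/s10.png

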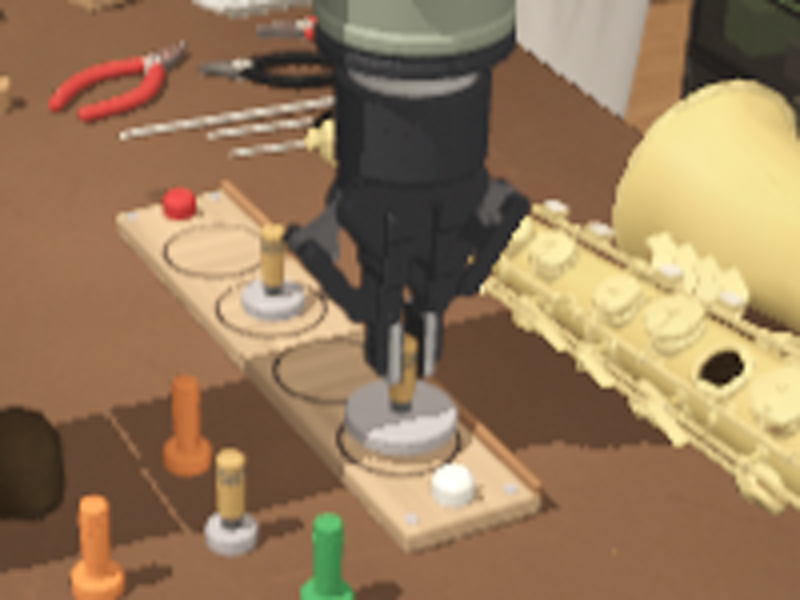

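```bash
python3 -m pendant '0.5 0.5 5 0 0 0; 0.5 0.5 8 0 0 0; 0.5 0.5 9.2 0 0 0; 0.5 0.5 9.6 0 0 0'; python3 -m pendant '0 0 0 0 0 0; 0 0 0 0 0 0; 0 0 0 0 0 0;0 0 -20 0 0 0;0 0 -60 0 0 0; 0 0 -82 0 0 0;0 0 -82 0 0 0' 0.6;  python3 - <<'E'
from h import *
a=ctrl.camera("side");cv2.imwrite("pics/s11.png",cv2.resize(a[120:310,230:430,::-1],(630,600),interpolation=cv2.INTER_CUBIC))
E
python3 d.py .5161 -.0918 .122
```

```text
time: 11.28
position: [0.6252, -0.0654, 0.0379]
eef_rot: [0.001, 1.0, -0.001, 0.001]
ft_force: [-1.9, 0.3, 3.6]
grip_width: 0.132
time: 12.15
position: [0.6259, -0.0654, 0.1227]
eef_rot: [0.001, 1.0, -0.001, 0.003]
ft_force: [-0.2, 0.5, -0.1]
grip_width: 0.402
pos [ 0.6254 -0.0653  0.1213] shift mm [-109.2083   26.6631   -1.123 ]
turn [ 0.0066 -0.0216 -0.009 ] grip 0.3965320679206122 F [ 0.0994  0.2033 -1.3122]
```

View pics/s11.png

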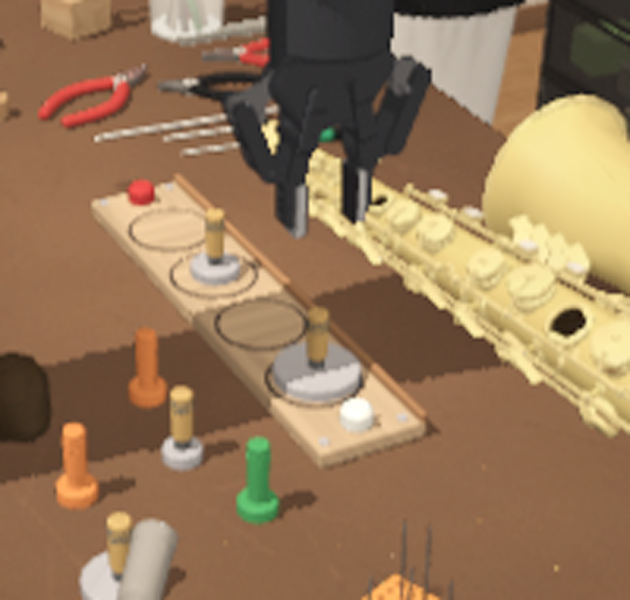

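Head 59 stands in ring 4 (disc at about (316,370)). Next head 26.

```bash
python3 -m pendant '-30 8 0 0 0 0; -70 18 0 0 0 0; -100 25 0 0 0 0; -109 26.7 5 0 0 0;-109 26.7 30 0 0 0;-109 26.7 60 0 0 0; -109 26.7 75 0 0 0; -109 26.7 75 0 0 0' 0.65;  python3 - <<'E'
from h import *
a=ctrl.camera("side");cv2.imwrite("pics/s12.png",cv2.resize(a[180:292,220:370,::-1],(800,600),interpolation=cv2.INTER_CUBIC))
E
python3 d.py .5161 -.0918 .0235
```

```text
time: 13.2
position: [0.5164, -0.0918, 0.0452]
eef_rot: [0.0, 1.0, -0.001, 0.001]
ft_force: [-0.6, -0.3, 1.5]
grip_width: 0.349
pos [ 0.5167 -0.0919  0.046 ] shift mm [-0.7263 -0.0773 22.5249]
turn [ 0.006  -0.0202 -0.0084] grip 0.34841603958596606 F [ 0.2185 -0.2285  0.6268]
```

View pics/s12.png

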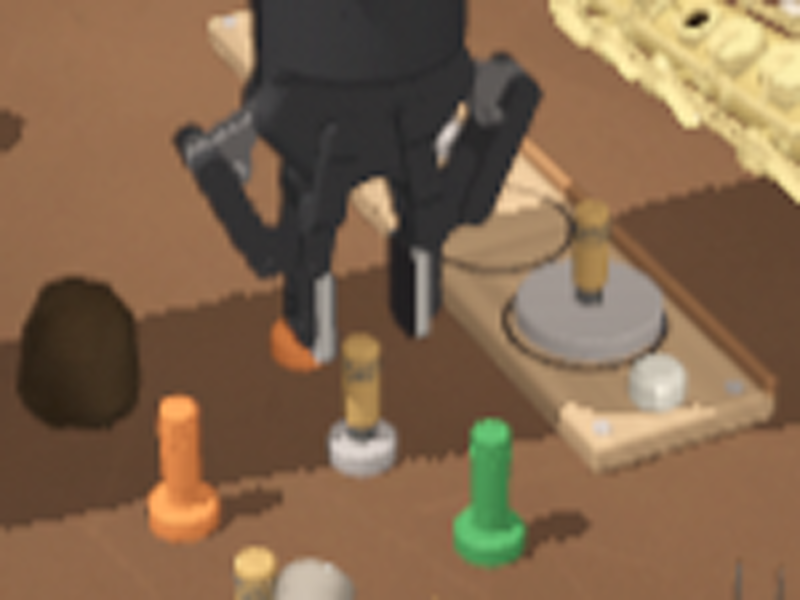

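```bash
python3 -m pendant '-0.5 0 10 0 0 0; -0.5 0 18 0 0 0; -0.5 0 22 0 0 0; -0.5 0 22 0 0 0'; python3 -m pendant '0 0 0 0 0 0; 0 0 0 0 0 0; 0 0 0 0 0 0; 0 0 0 0 0 0; 0 0 0 0 0 0' 1 80; python3 -m pendant '0 0 -15 0 0 0; 0 0 -40 0 0 0; 0 0 -75 0 0 0; 0 0 -90 0 0 0; 0 0 -90 0 0 0'; python3 - <<'E'
from h import *
a=ctrl.camera("side");cv2.imwrite("pics/s13.png",cv2.resize(a[130:290,190:360,::-1],(637,600),interpolation=cv2.INTER_CUBIC))
E
python3 d.py .6164 .1595 .114
```

```text
time: 13.75
position: [0.5162, -0.0919, 0.0238]
eef_rot: [0.001, 1.0, -0.001, 0.002]
ft_force: [0.4, -0.2, 0.1]
grip_width: 0.352
time: 14.38
position: [0.5163, -0.0919, 0.024]
eef_rot: [0.001, 1.0, -0.001, 0.002]
ft_force: [-0.9, 0.2, 5.6]
grip_width: 0.125
time: 15.0
position: [0.5164, -0.0918, 0.1147]
eef_rot: [0.001, 1.0, -0.001, 0.002]
ft_force: [0.3, 0.5, -1.5]
grip_width: 0.124
pos [ 0.516  -0.0918  0.1138] shift mm [ 100.0696 -251.4064   -0.1251]
turn [ 0.006  -0.0203 -0.0084] grip 0.1223300883315056 F [ 0.0656 -0.276  -1.4423]
```

View pics/s13.png

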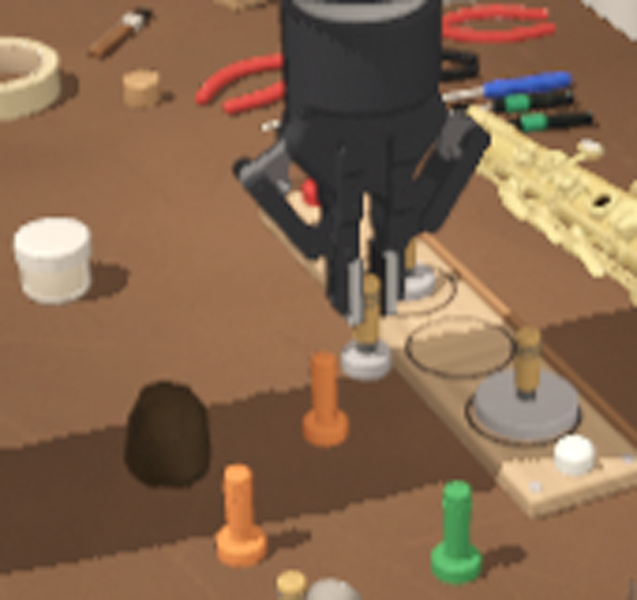

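```bash
python3 -m pendant '5 -25 0 0 0 0; 10 -65 0 0 0 0; 20 -110 0 0 0 0; 30 -155 0 0 0 0; 50 -195 0 0 0 0; 75 -225 0 0 0 0; 94 -245 5 0 0 0; 100 -251.4 20 0 0 0; 100 -251.4 45 0 0 0; 100 -251.4 60 0 0 0'; python3 d.py .6164 .1595 .038;  python3 - <<'E'
from h import *
a=ctrl.camera("side");cv2.imwrite("pics/s14.png",cv2.resize(a[130:280,190:390,::-1],(800,600),interpolation=cv2.INTER_CUBIC))
E
```

```text
time: 16.3
position: [0.6154, 0.1585, 0.0515]
eef_rot: [0.001, 1.0, -0.001, 0.0]
ft_force: [1.1, -0.8, -1.0]
grip_width: 0.129
pos [0.6154 0.1585 0.0515] shift mm [ 0.9457 -0.9905 13.5273]
turn [ 0.0119 -0.0047 -0.0123] grip 0.12945700025546641 F [ 1.0598 -0.8091 -0.964 ]
```

View pics/s14.png

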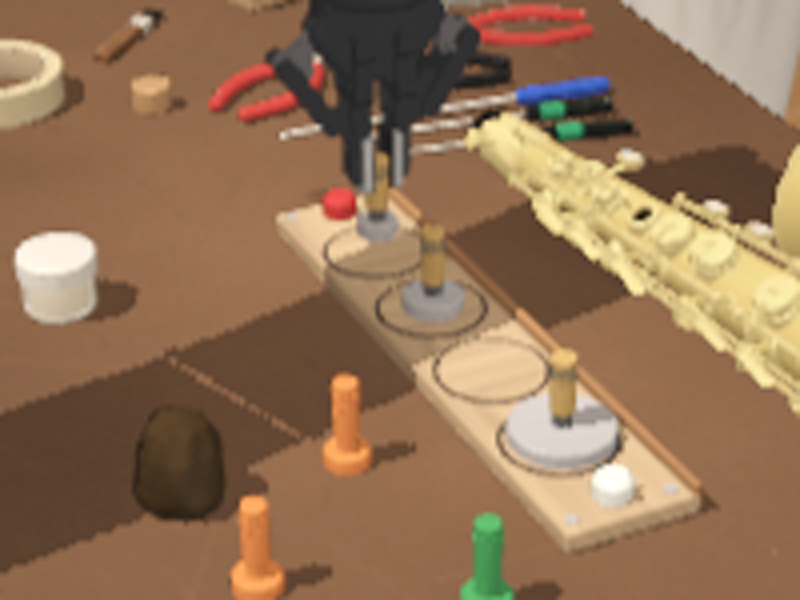

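```bash
python3 -m pendant '1 -1 6 0 0 0; 1 -1 11 0 0 0; 1 -1 13.5 0 0 0; 1 -1 14 0 0 0'; python3 -m pendant '0 0 0 0 0 0; 0 0 0 0 0 0; 0 0 0 0 0 0;0 0 -20 0 0 0;0 0 -60 0 0 0; 0 0 -90 0 0 0;0 0 -90 0 0 0' 0.6;  python3 - <<'E'
from h import *
a=ctrl.camera("side");cv2.imwrite("pics/s15.png",cv2.resize(a[130:280,190:390,::-1],(800,600),interpolation=cv2.INTER_CUBIC))
E
python3 d.py .436 -.19 .13
```

```text
time: 16.85
position: [0.6163, 0.1596, 0.0379]
eef_rot: [0.001, 1.0, -0.001, 0.0]
ft_force: [-7.5, -1.4, 26.7]
grip_width: 0.126
time: 17.73
position: [0.6174, 0.1599, 0.1313]
eef_rot: [0.0, 1.0, -0.001, 0.003]
ft_force: [-0.8, 0.0, 0.3]
grip_width: 0.403
pos [0.6167 0.1598 0.1296] shift mm [-179.9416  350.211    -0.4553]
turn [ 0.007  -0.0156 -0.0124] grip 0.4040540995744782 F [-1.1156  0.5464 -0.4581]
```

View pics/s15.png

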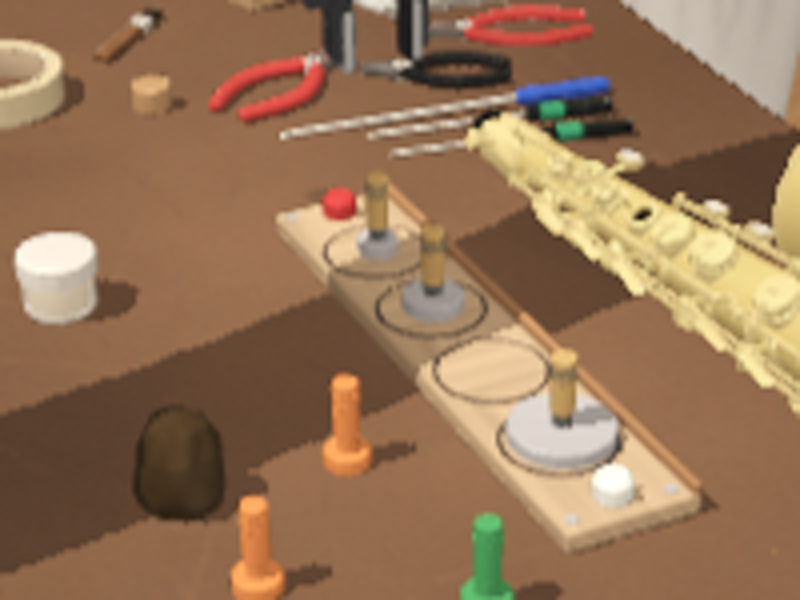

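```bash
python3 -m pendant '-10 25 0 0 0 0; -30 65 0 0 0 0; -50 110 0 0 0 0; -75 160 0 0 0 0; -100 205 0 0 0 0; -125 250 0 0 0 0; -150 295 0 0 0 0; -170 330 0 0 0 0;-180 350 0 0 0 0; -180 350 0 0 0 0' 0.65; python3 d.py .436 -.19 .045
```

```text
time: 19.02
position: [0.435, -0.1911, 0.1294]
eef_rot: [0.001, 1.0, -0.002, 0.001]
ft_force: [0.3, 0.9, 0.1]
grip_width: 0.351
pos [ 0.435  -0.1911  0.1294] shift mm [ 0.8093 -1.2175 84.3796]
turn [ 0.008  -0.0109 -0.0275] grip 0.3509035690382021 F [0.2677 0.9332 0.1402]
```

```bash
python3 -m pendant '1 -1 20 0 0 0; 1 -1 50 0 0 0; 1 -1 75 0 0 0; 1 -1 84 0 0 0; 1 -1 84 0 0 0';  python3 - <<'E'
from h import *
a=ctrl.camera("side");cv2.imwrite("pics/s16.png",cv2.resize(a[210:330,200:360,::-1],(800,600),interpolation=cv2.INTER_CUBIC))
a=ctrl.camera("top");cv2.imwrite("pics/t16.png",cv2.resize(a[190:310,320:480,::-1],(800,600),interpolation=cv2.INTER_CUBIC))
E
python3 d.py .436 -.19 .0235
```

```text
time: 19.65
position: [0.4362, -0.1898, 0.0454]
eef_rot: [0.001, 1.0, -0.002, 0.001]
ft_force: [-0.6, 0.3, 0.8]
grip_width: 0.351
pos [ 0.4365 -0.1901  0.0461] shift mm [-0.5974 -0.1678 22.5854]
turn [ 0.0093 -0.015  -0.0262] grip 0.35002192071753296 F [-0.4713 -0.7049  0.7271]
```

View pics/s16.png

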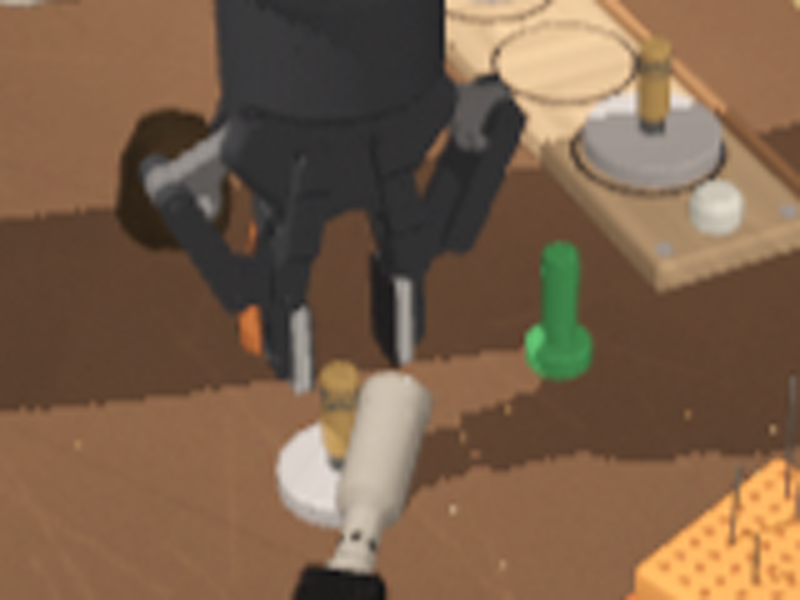

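View pics/t16.png

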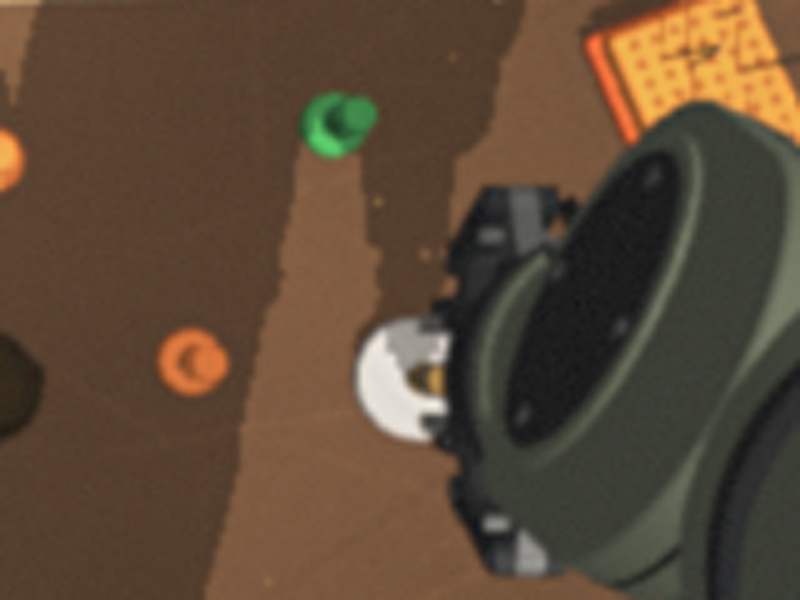

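```bash
python3 -m pendant '-0.5 0 10 0 0 0; -0.5 0 18 0 0 0; -0.5 0 22 0 0 0; -0.5 0 22 0 0 0'; python3 -m pendant '0 0 0 0 0 0; 0 0 0 0 0 0; 0 0 0 0 0 0; 0 0 0 0 0 0; 0 0 0 0 0 0' 1 80; python3 -m pendant '0 0 -15 0 0 0; 0 0 -40 0 0 0; 0 0 -75 0 0 0; 0 0 -90 0 0 0; 0 0 -90 0 0 0'; python3 - <<'E'
from h import *
a=ctrl.camera("side");cv2.imwrite("pics/s17.png",cv2.resize(a[180:330,200:360,::-1],(640,600),interpolation=cv2.INTER_CUBIC))
E
python3 d.py .622 .0096 .114
```

```text
time: 20.25
position: [0.4359, -0.1901, 0.0238]
eef_rot: [0.001, 1.0, -0.002, 0.001]
ft_force: [-0.3, -0.2, 0.1]
grip_width: 0.348
time: 20.88
position: [0.4359, -0.1901, 0.0238]
eef_rot: [0.001, 1.0, -0.002, 0.001]
ft_force: [-0.1, 0.2, -1.3]
grip_width: 0.127
time: 21.5
position: [0.4362, -0.1902, 0.1152]
eef_rot: [0.001, 1.0, -0.002, 0.002]
ft_force: [-1.2, -0.4, -2.1]
grip_width: 0.129
pos [ 0.4359 -0.19    0.1143] shift mm [ 185.1875 -200.4681    0.5495]
turn [ 0.0102 -0.0178 -0.0264] grip 0.132323548012417 F [-0.1774 -0.9533 -1.5087]
```

View pics/s17.png

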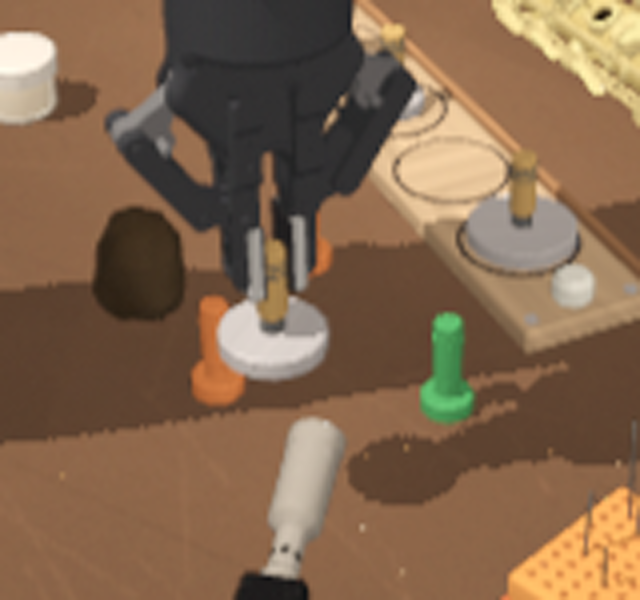

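```bash
python3 -m pendant '15 -20 0 0 0 0; 40 -50 0 0 0 0; 75 -85 0 0 0 0; 110 -120 0 0 0 0; 145 -155 0 0 0 0; 172 -187 0 0 0 0; 185 -200.5 10 0 0 0; 185 -200.5 30 0 0 0; 185 -200.5 55 0 0 0; 185 -200.5 65 0 0 0'; python3 d.py .622 .0096 .0378;  python3 - <<'E'
from h import *
a=ctrl.camera("side");cv2.imwrite("pics/s18.png",cv2.resize(a[130:280,230:430,::-1],(800,600),interpolation=cv2.INTER_CUBIC))
E
```

```text
time: 22.8
position: [0.621, 0.0095, 0.0476]
eef_rot: [0.001, 1.0, -0.002, 0.0]
ft_force: [-0.2, -0.3, -1.1]
grip_width: 0.126
pos [0.621  0.0095 0.0476] shift mm [ 0.9957 -0.1306  9.8099]
turn [ 0.0108 -0.0015 -0.0265] grip 0.1257759604413612 F [-0.1794 -0.2632 -1.141 ]
```

View pics/s18.png

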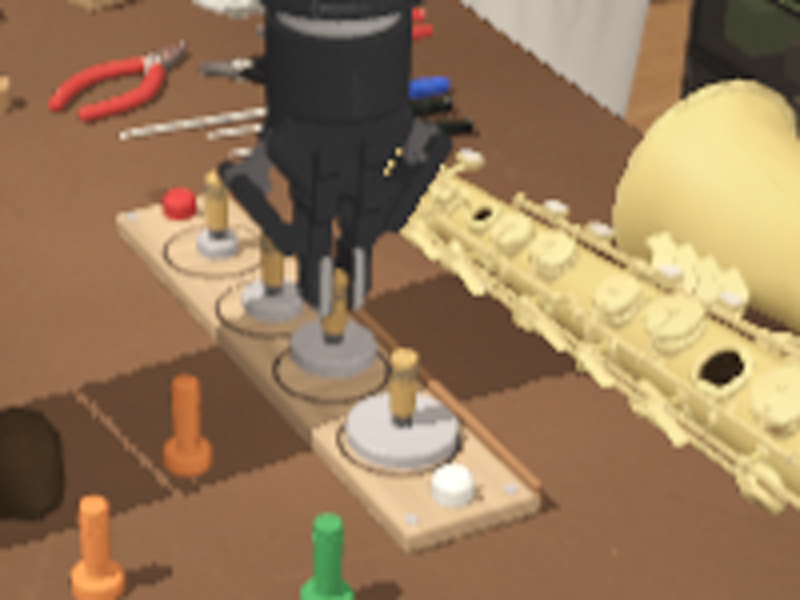

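```bash
python3 -m pendant '0.5 0 5 0 0 0; 0.7 0 8 0 0 0; 0.7 0 9.3 0 0 0; 0.7 0 9.8 0 0 0';  python3 -m pendant '0 0 0 0 0 0; 0 0 0 0 0 0; 0 0 0 0 0 0;0 0 -20 0 0 0;0 0 -60 0 0 0; 0 0 -100 0 0 0;0 0 -110 0 0 0; -40 0 -120 0 0 0; -100 0 -120 0 0 0; -150 0 -120 0 0 0' 0.6; python3 -m pendant '0 -40 -10 0 0 0; 0 -90 -20 0 0 0; 0 -140 -30 0 0 0; 0 -190 -40 0 0 0; 0 -240 -50 0 0 0; 0 -285 -60 0 0 0; 0 -300 -60 0 0 0; 0 -300 -60 0 0 0'; python3 - <<'E'
from h import *
a=ctrl.camera("side");cv2.imwrite("pics/s19.png",cv2.resize(a[130:280,180:380,::-1],(800,600),interpolation=cv2.INTER_CUBIC))
a=ctrl.camera("top");cv2.imwrite("pics/t19.png",cv2.resize(a[140:290,180:380,::-1],(800,600),interpolation=cv2.INTER_CUBIC))
E
```

```text
time: 23.35
position: [0.6218, 0.0095, 0.0378]
eef_rot: [0.001, 1.0, -0.002, 0.0]
ft_force: [-2.7, 0.6, 6.8]
grip_width: 0.128
time: 24.6
position: [0.4696, 0.0104, 0.1584]
eef_rot: [0.001, 1.0, -0.002, 0.0]
ft_force: [0.3, 0.3, -0.2]
grip_width: 0.399
time: 25.6
position: [0.4706, 0.3104, 0.2177]
eef_rot: [0.001, 1.0, -0.002, 0.0]
ft_force: [0.2, -0.1, 0.8]
grip_width: 0.398
```

View pics/s19.png

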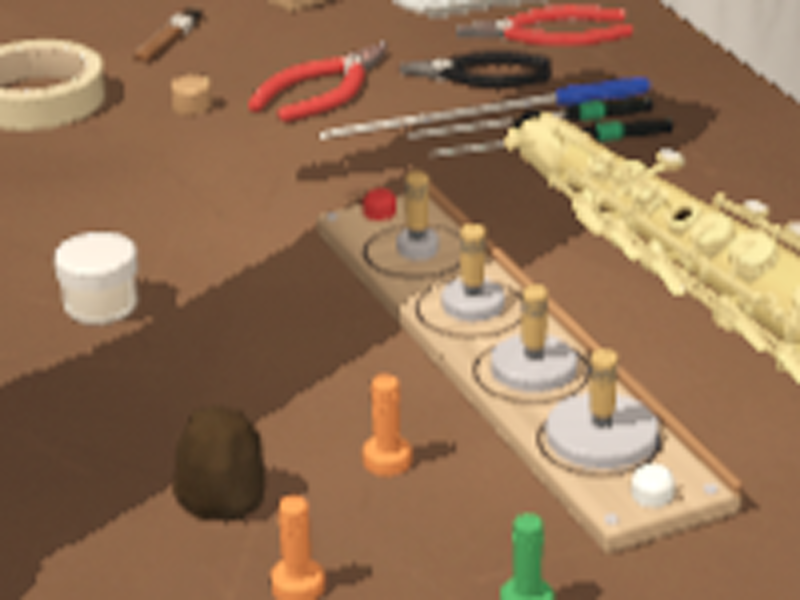

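View pics/t19.png

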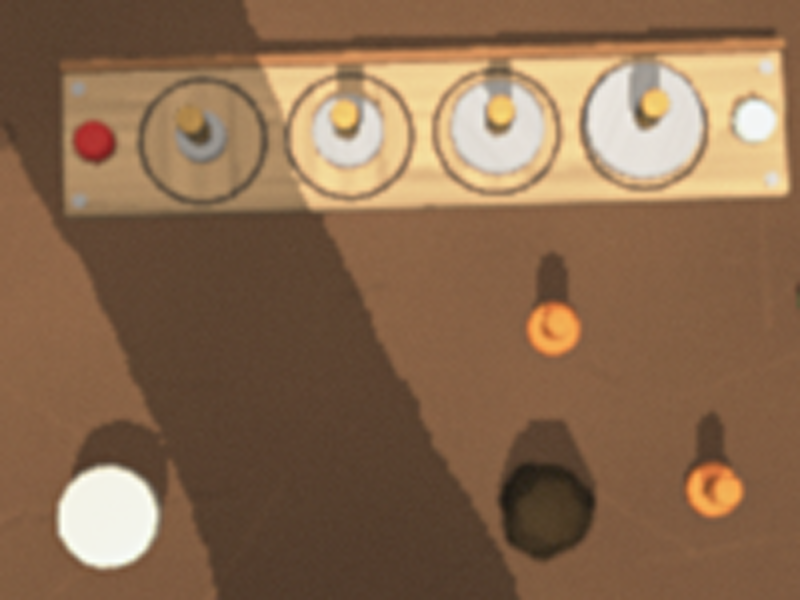

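```bash
python3 -c "
from workcell import ctrl
print(ctrl.state()['time']); print(ctrl.finish_job())"
```

```text
25.7
the job is handed in; nothing more can be done
None
```

All four heads are on the rail, smallest to largest from the red cap (26, 37, 48, 59 mm), and I handed the job in at 25.7 s with the arm clear of everything. `finish_job()` reported no verdict.

- **Placing:** The last pictures, top and side, show every head standing upright with its disc inside its ring. By eye, each is about 3 mm or less off centre, partly from parallax. The limit is 12 mm.
- **Bystanders:** The wax pot, the stone and the orange and green look-alikes appear where they started. I judged this by eye and did not re-measure it.
- **Check that disagreed:** The reported tool height did not match the pictures. The fingertips appeared about 20 mm higher than the TCP reading and `tip_extent` imply. I set the grasp depth from the images and the force reading, lowering in small steps on the first head.
- **Firm contact:** Setting down `head_26` read 26.7 N at the wrist. The other three read under 7 N.

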